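Pull the dust filter plate for inspection

TASK

Open the small dust filter box: turn its bayonet knob anticlockwise until it stops, lift it straight out and set it down on the bench clear of the box, then swing the cover flap up past upright so that it stays open. Draw the filter plate up out of the box by its tab and hold it upright over the middle of the empty black tray, its lower edge about 10 cm above the tray; finish while still holding it there. Leave the tray and the other loose things where they stand.

Things in the scene. Friction and masses are not known exactly. Their poses are not given: they have to be found in the camera images.
- filter_box: Grey sheet-metal filter box with louvres, 120 x 120 mm, 75 mm high, walls 4 mm, open on top under the flap, fixed to the bench. Origin at the centre of its underside, z up; x points from the front (flap handle) to the rear (flap hinge), away from the robot; y points to the side that carries the knob's socket.
- knob_socket (a point): Bayonet socket of the knob: middle of the slot, on the knob's axis, at the level of the flap's top face (box frame x 0, y 85, z 79 mm). It is in an aluminium-topped block on the box's side, 64 mm along x and from y = 60 to 115 mm. The slot runs along the box's x axis. The bench round x 0.41, y 0.27 m is always free to put the knob down.
- knob_center (a point): Loose black bayonet knob, 60 g, 55 mm tall: this point is on its axis, half-way up. Grip bar on top (34 long, 12 thick, 32 mm tall), round flange of 40 mm diameter under it, then an 18 mm steel stub with two side lugs, 32 mm over the tips. x runs along the bar and the lugs, z up the axis. Its flange holds the flap shut.
- knob_grip (a point): Middle of the knob's grip bar, 11.5 mm above knob_center and 16 mm above the flange; same axes. Locked, the bar (x) stands 0.95 to 1.3 rad clockwise, seen from above, of the box's x axis. Turned anticlockwise until it lies along the box's x axis (within 0.1 rad; a stop lies just beyond), the knob lifts straight out, 20 mm up.
- flap (a joint): Angle of the cover flap, rad: 0 shut and level, 1.57 upright, 2.1 fully back at its stop. A stiff friction hinge: it stays where it is left; about 1.5 N at the handle moves it.
- flap_handle (a point): Middle of the flap's handle: a round steel bar 10 mm thick, 72 mm long, parallel to the hinge, level with the flap and 42 mm out from its front edge (164 mm from the hinge line), free all round. Flap shut: 77 mm above the bench, 104 mm in front of the box's centre. The bar may turn between the fingers while the flap swings.
- flap_hinge (a point): Middle of the flap's hinge line, at the rear top edge of the box (box frame x 60, y 0, z 77 mm); the hinge line runs along the box's y axis.
- plate_center (a point): Filter plate, loose, 80 g, 68 mm tall, hidden under the flap: this point is its middle, half-way up. Lower part a frame 70 mm wide, 6 thick, 36 tall with dark panel; upper part a pull tab 30 wide, 8 thick, 32 mm tall, its middle 18 mm above this point. x is the thickness (along the box's x axis), y the width, z up.
- plate_slot (a point): Foot of the plate's slot on the box floor (box frame x -15, y 0, z 4 mm). The plate stands here, 10 mm slot, between two guide rails whose tops are at z = 30 mm, its tab's top 3 mm under the shut flap. The middle 56 mm of the width is free of rails: fingers have room before, behind and beside the tab.
- sample_tray: Empty black plastic tray with four bays, 115 x 190 x 22 mm, loose; origin at the centre of its underside, y along its long side.
- mouse: Black computer mouse, 104 x 58 x 40 mm, loose bystander; origin at the centre of its underside.
- disc_1: Ground metal sample disc, 38 mm diameter, 33 mm tall, loose bystander; origin at the centre of its underside.
- disc_2: Ground metal sample disc, 38 mm diameter, 26 mm tall, loose bystander; origin at the centre of its underside.
- solvent_bottle: Brown bottle with black cap, 46 mm diameter, 96 mm tall, loose bystander; origin at the centre of its underside.
There are look-alikes about, which are no part of the job. Leave any brown or yellow look-alike of the part that bears knob_center alone.

How it is judged:
On the way, in this order (a step that is already met when the one before it is completed fails the run):
1. the knob is drawn up out of its socket (z of knob_center in the frame of filter_box above 0.118 m), for 0.1 s.
2. the knob is set down on the bench clear of the box and let go (height (world z) of knob_center below 0.06 m and horizontal distance between knob_center and filter_box above 0.12 m and contact force between the fingers and knob below 0.1 N), for 0.2 s.
3. the flap is swung open past 1.3 rad (value of joint flap above 1.3 rad), for 0.2 s.
4. the plate is drawn up clear of the box in the fingers (height (world z) of plate_center above 0.115 m and contact force between the fingers and plate above 0.5 N), for 0.1 s.
At the end, for the whole second after the job is handed in: Plate held still in the fingers, upright within 0.35 rad, centre within 55 mm of the tray's centre from above and 90 to 240 mm above the bench, touching neither tray nor box; flap beyond 1.2 rad; knob still, let go, its middle under 60 mm high and over 120 mm from the box's centre (all of step 2 and value of joint flap above 1.2 rad and horizontal distance between plate_center and sample_tray below 0.055 m and height (world z) of plate_center between 0.09 and 0.24 m and angle between plate_center's own z axis and vertical below 0.35 rad and contact force between the fingers and plate above 0.5 N and contact force between plate and sample_tray below 0.1 N and contact force between plate and filter_box below 0.1 N and linear speed of each of plate, knob below 0.03 m/s); the arm keeps its last pose, push and grip.
It fails at once if the tray is shifted by more than 40 mm (distance of sample_tray from where it was at the start of the episode above 0.04 m).
It fails at once if the mouse is shifted by more than 40 mm (distance of mouse from where it was at the start of the episode above 0.04 m).
It fails at once if the first sample disc is shifted by more than 40 mm (distance of disc_1 from where it was at the start of the episode above 0.04 m).
It fails at once if the second sample disc is shifted by more than 40 mm (distance of disc_2 from where it was at the start of the episode above 0.04 m).
It fails at once if the brown bottle is shifted by more than 40 mm (distance of solvent_bottle from where it was at the start of the episode above 0.04 m).
It also fails if it takes over 67 s, if anything falls off the work surface, if the arm or the gripper's body presses on something with over 40 N, if the wrist force passes 120 N, or if a joint passes its speed limit or range.

ROBOT

A 7-joint arm with a two-finger parallel gripper is mounted at the origin on a cart in front of the work surface, level with it; the furniture and walls round the work are solid. World frame = base frame: x ahead of the robot, y to its left, z up, the work surface at z = 0. Lengths are in m, angles in rad, forces in N, time in s.
With the tool pointing down it reaches from about 0.4 to 0.875 m from the base axis. Payload 19.3 kg.
Tool frame: the origin (TCP) lies at the very end of the fingers, on their centre line; the grasp point (between the pads) lies 19 mm behind it; z points along the fingers, y is the direction in which the jaws open and shut (so a half turn about z gives the same grasp; the last joint's range is limited). The gripper opens to 85 mm and grips with 20 to 120 N. Pads are 22 mm wide; open, the fingers measure 114 mm over their backs; the gripper's body (76 mm by 85 mm) begins 54 mm behind the grasp point. The pads swing forward as they close: fully open they stand 13 mm farther back than shut.
Start: joints at [-1.211, 0.521, -0.036, 1.599, 0.021, 1.021, -0.113], TCP at [0.26, 0.568, 0.231] pointing down, gripper open.
Joint ranges: [-2.91, 2.91], [-0.3, 2.13], [-1.5, 1.42], [0.17, 2.43], [-1.26, 4.41], [0.16, 1.93], [-2.52, 2.52]. Speed limits (rad/s): [1.89, 1.89, 2.39, 2.39, 3.01, 3.01, 3.01].

INTERFACE

Orientations are given as [roll, pitch, yaw] about the fixed x, y, z axes, in that order (R = Rz(yaw) Ry(pitch) Rx(roll)).
In Python, from workcell import bot gives the robot as it stands. The module is installed in compiled form; this text tells all that it offers.
- The arm moves only by the shell command python3 -m inch 'ROWS' [FORCE]. ROWS is JSON, a list of rows, each an object of numbers: "dx", "dy", "dz": the shift along the tool's x, y, z in mm; "rx", "ry", "rz": the turn, a rotation vector about the tool's x, y, z in rad; "hand": the closure, from -1 (fully open) to 1 (shut), so that 0 is half open. In form: [{"dx": .., "dy": .., "dz": .., "rx": .., "ry": .., "rz": .., "hand": ..}, ...]. A call has 1 to 10 rows; each row shifts and turns the commanded pose from where the row before left it, along the tool's axes as they then stand; what a row does not reach is not made up. A row lasts 1/10 s, in which the tool goes at most 50 mm and 8.59 degrees, less where a joint would pass 70% of its speed; a pose out of reach is approached as far as the arm can. A call with a gripper value outside its range is refused whole. The fingers move at their own pace and stop on an object; FORCE is the grip in N (left out, the last holds). Time passes only in rows, so rows that do not move let the fingers close. It gives the time, the measured TCP pose, the force and the opening at its end, in the units of the state.
- bot.observe(): the state, without advancing time (a new reading comes with each control period).
- bot.grab_frame(name): name is "side" or "top"; returns (picture, depth): 480x640x3 uint8, red, green, blue; 480x640 float32, m along the optical axis (not along the pixel's ray), 0 where there is no reading.
- bot.get_calibration(name): a dict with "vertical_fov" (degrees; the focal length in pixels is half the picture's height over the tangent of half this angle, whatever the lens; pixels are square), "cx", "cy" (the principal point, pixels), "origin" and "orientation" of the camera in the world. Camera axes: x right, y down, z forward; pixel columns grow to the right and rows downward; lengths in m; the calibration is good to about 2 mm. A picture is of the moment at which its call begins. get_calibration takes no time and is no camera call.
- bot.job_done(): hands the job in, once; it reports no verdict.
Trained networks look in the newest picture that a camera, given by its name, has taken for a name from the list of things; names that differ only in an ending like _2 or _b are one class to them, and where a whole thing is asked for, a point or a joint stands for the part that bears it (a point fixed in the world has none). Each returns a list of dicts, best first, with "score" (0 to 1); they miss things now and then, are a little off and sometimes report something else, mostly with a low value. They report only what shows in the picture. A call takes as long as a camera call. They do not tell look-alikes from the thing itself.
- bot.trace(camera, target): "region" (480x640 bool, what is visible of it) and "box" ([left, top, right, bottom] in pixels, round what is visible of it).
- bot.tip_of(camera, target): "centre" ([row, column] in pixels: a listed point, or the origin of a listed thing).
The state is a dict: "clock": time; "qpos": joint angles; "qd": joint speeds; "joint_efforts": joint torques, N m; "position": TCP position; "tool_rot": TCP orientation; "force": force on the tool from outside, world axes, zero at the start; "moment": the same for the moment, N m; "grip_width": finger opening in m.
Only numpy, scipy, OpenCV 4.12 (cv2) and the standard library are available. Lean on these libraries where they do the work, as an engineer would, in place of code of your own. Each camera call takes 0.05 s, during which the arm holds its last target.

## Working session

There is one attempt and no reset: what is moved stays moved. The work goes in short steps, Python scripts to look and compute and a shell command to move; the robot and the scene stay as the last step left them, time stands still between calls to the robot, and variables do not carry over. Pictures are saved under pics/ and viewed, and the job is handed in when it is done.

```bash
mkdir -p pics
cat > h.py <<'E'
import numpy as np, cv2
from workcell import bot
from scipy.spatial.transform import Rotation as R
def cal(n):
    c=bot.get_calibration(n); f=240/np.tan(np.radians(c['vertical_fov'])/2)
    o=np.array(c['orientation']); 
    Rm=R.from_euler('xyz',o).as_matrix() if o.shape==(3,) else (o if o.shape==(3,3) else R.from_quat(o).as_matrix())
    return f,c['cx'],c['cy'],np.array(c['origin']),Rm
def px2w(n,r,c,d):
    f,cx,cy,o,Rm=cal(n); r,c,d=map(np.asarray,(r,c,d))
    p=np.stack([(c-cx)/f*d,(r-cy)/f*d,d],-1); return p@Rm.T+o
def ray_z(n,r,c,z):
    f,cx,cy,o,Rm=cal(n); v=Rm@np.array([(c-cx)/f,(r-cy)/f,1]); return o+v*(z-o[2])/v[2]
def w2px(n,p):
    f,cx,cy,o,Rm=cal(n); q=(np.asarray(p)-o)@Rm; return np.stack([q[...,1]/q[...,2]*f+cy,q[...,0]/q[...,2]*f+cx],-1)
def save(n,name):
    im,d=bot.grab_frame(n); cv2.imwrite('pics/'+name,im[:,:,::-1]); return im,d
E
python3 - <<'E'
from h import *
s=bot.observe(); print(s)
for n in ('top','side'):
    print(n,bot.get_calibration(n))
    im,d=save(n,n+'0.png'); np.save(n+'0.npy',d)
    for t in ['filter_box','knob_grip','knob_socket','flap_handle','flap_hinge','sample_tray','mouse','disc_1','solvent_bottle']:
        for q in bot.tip_of(n,t)[:4]:
            r,c=q['centre']; dd=d[int(np.clip(r,0,479)),int(np.clip(c,0,639))]
            print(t,round(q['score'],2),np.round([r,c],1),px2w(n,r,c,dd).round(3))
print(bot.observe()['clock'])
E
```

```text
{'clock': 0.0, 'qpos': array([-1.21119064,  0.52202381, -0.03631613,  1.60001883,  0.02119392,
        1.02112655, -0.1127808 ]), 'qd': array([ 0.00067704,  0.00014542,  0.00063282,  0.00062069,  0.00190355,
       -0.00110468,  0.00091911]), 'joint_efforts': array([-2.45997207e-04, -9.27107334e+01,  1.97979525e+00, -3.69951117e+01,
        1.78589911e-02,  7.79728463e-03,  1.52901979e-06]), 'position': array([0.2603253 , 0.56781217, 0.23071589]), 'tool_rot': array([-3.14040412e+00,  8.72170787e-05,  2.71178349e+00]), 'force': array([-0.00441887, -0.14570898,  0.18507501]), 'moment': array([-0.01549513,  0.04726273, -0.05296552]), 'grip_width': 0.08548181443031194}
top {'vertical_fov': 43.29899789042059, 'cx': 316.84722737400233, 'cy': 250.73690069333313, 'origin': array([0.33816428, 0.04385557, 1.40615792]), 'orientation': array([-2.97353348, -0.01038218, -1.56913535])}
filter_box 0.7 [236.8 278.2] [0.594 0.117 0.082]
knob_grip 0.63 [211.8 205.7] [0.657 0.284 0.056]
knob_grip 0.61 [245.3 236.5] [0.571 0.207 0.102]
knob_grip 0.53 [270.5 190.7] [0.521 0.314 0.055]
knob_grip 0.5 [244. 
[... 647 characters left out ...]
rray([-2.17581585, -0.00681094, -0.5655481 ])}
filter_box 0.73 [233.5 313.6] [0.557 0.056 0.059]
knob_grip 0.84 [188.5 239. ] [0.516 0.313 0.047]
knob_grip 0.7 [177.7 284.1] [0.575 0.204 0.111]
knob_grip 0.52 [186.3 285. ] [0.574 0.2   0.092]
knob_grip 0.51 [178.9 263.3] [0.591 0.337 0.038]
knob_socket 0.95 [189.8 285. ] [0.573 0.2   0.083]
flap_handle 0.63 [226.6 275.8] [0.529 0.165 0.023]
flap_hinge 0.88 [193.6 332.1] [0.654 0.137 0.081]
sample_tray 0.83 [360.7 370.4] [ 0.478 -0.25   0.014]
mouse 0.71 [300.4 461.4] [ 0.694 -0.231  0.031]
disc_1 0.64 [283.8 224.2] [0.355 0.052 0.02 ]
disc_1 0.6 [310.6 253.2] [ 0.37  -0.038  0.014]
solvent_bottle 0.78 [263.3 419.6] [ 0.71  -0.096  0.021]
1.0
```

View pics/top0.png

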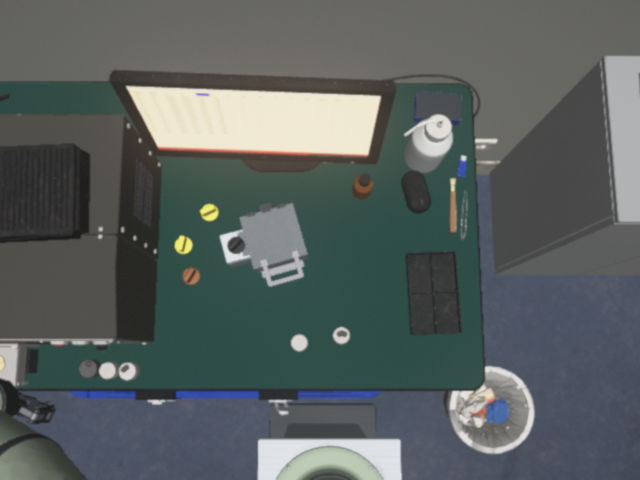

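View pics/side0.png

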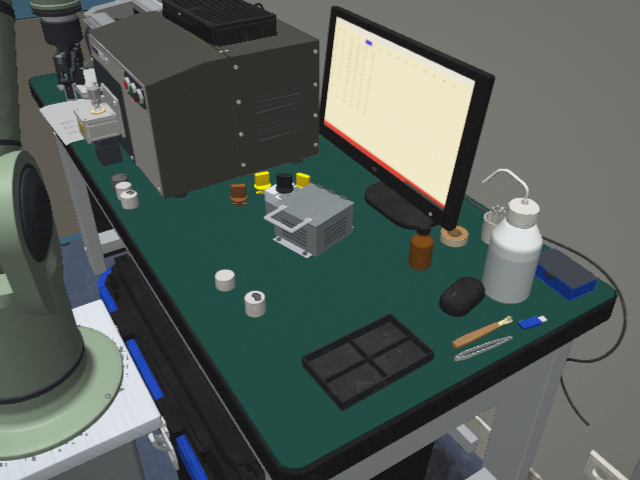

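Run:
```python
from h import *
im=cv2.imread('pics/top0.png'); d=np.load('top0.npy')
cv2.imwrite('pics/topc.png',cv2.resize(im[190:300,170:320],None,fx=5,fy=5,interpolation=cv2.INTER_CUBIC))
ims=cv2.imread('pics/side0.png')
cv2.imwrite('pics/sidec.png',cv2.resize(ims[160:270,220:370],None,fx=5,fy=5,interpolation=cv2.INTER_CUBIC))
for n in('top','side'):
    d=np.load(n+'0.npy'); rr,cc=np.mgrid[:480,:640]; P=px2w(n,rr,cc,d)
    I=cv2.imread(f'pics/{n}0.png').astype(int)
    near=(np.hypot(P[...,0]-.578,P[...,1]-.205)<.05)
    k=near&(P[...,2]>.097)&(I.max(-1)<70)
    print(n,'knob bar',k.sum(),P[k].mean(0).round(4), P[k].max(0).round(3),P[k].min(0).round(3))
    q=P[k][:,:2]; w,v=np.linalg.eigh(np.cov(q.T)); print('angle',np.arctan2(v[1,1],v[0,1]),np.sqrt(w))
    fl=(np.hypot(P[...,0]-.602,P[...,1]-.1245)<.09)&(P[...,2]>.07)&(P[...,2]<.09)&(I.max(-1)>90)
    m=np.zeros((480,640),np.uint8); 
    print('flap z',np.median(P[fl][:,2]))
    pts=P[(P[...,2]>.065)&(P[...,2]<.095)&(P[...,0]>.47)&(P[...,0]<.7)&(P[...,1]>.02)&(P[...,1]<.26)][:,:2].astype(np.float32)
    print('rect incl all',cv2.minAreaRect(pts),len(pts))
    # bench plane
    b=P[(np.abs(P[...,2])<.02)&(P[...,0]>.35)&(P[...,0]<.7)&(P[...,1]>-.2)&(P[...,1]<.3)]; print('bench z',np.median(b[:,2]))
d=np.load('top0.npy'); rr,cc=np.mgrid[:480,:640]; P=px2w('top',rr,cc,d)
for t in [(100,340),(100,200),(135,300),(60,300),(145,250)]: print(t,P[t].round(3))
```

```text
top knob bar 59 [0.5739 0.2107 0.1112] [0.585 0.222 0.119] [0.56  0.198 0.099]
angle 2.4105669842623936 [0.00438328 0.0082859 ]
flap z 0.07803041814553668
rect incl all ((0.5710718035697937, 0.14947837591171265), (0.17475442588329315, 0.17712615430355072), 16.322038650512695) 3915
bench z 0.00019285888674913654
side knob bar 160 [0.574  0.206  0.1085] [0.589 0.223 0.118] [0.56  0.19  0.097]
angle 2.4489246872560586 [0.00372425 0.00980585]
flap z 0.07920608463582313
rect incl all ((0.5706482529640198, 0.14856380224227905), (0.17891156673431396, 0.1821945607662201), 15.702797889709473) 2897
bench z 0.0014657687552834808
(100, 340) [ 0.801 -0.009  0.349]
(100, 200) [0.809 0.254 0.327]
(135, 300) [0.787 0.067 0.204]
(60, 300) [1.018 0.071 0.08 ]
(145, 250) [0.783 0.176 0.151]
```

Run:
```python
from h import *
d=np.load('top0.npy'); rr,cc=np.mgrid[:480,:640]; P=px2w('top',rr,cc,d)
for z0 in (.15,.3):
  k=(P[...,2]>z0)&(P[...,1]>.3)&(P[...,0]>.25); print(z0,[ (round(x,2),P[k&(abs(P[...,0]-x)<.02)][:,1].min().round(3),P[k&(abs(P[...,0]-x)<.02)][:,2].max().round(3)) for x in np.arange(.3,.8,.05) if (k&(abs(P[...,0]-x)<.02)).any()])
k=(P[...,2]>.08)&(P[...,0]>.68)&(abs(P[...,1])<.3); print('monitor minx',P[k][:,0].min())
# tray
I=cv2.imread('pics/top0.png')
im,dd=bot.grab_frame('top')
t=bot.trace('top','sample_tray')[0]; q=P[t['region']]; q=q[q[:,2]<.04]; print('tray',t['score'],cv2.minAreaRect(q[:,:2].astype(np.float32)),q.mean(0))
```

```text
0.15 [(np.float64(0.3), np.float64(0.527), np.float64(0.436)), (np.float64(0.35), np.float64(0.397), np.float64(0.301)), (np.float64(0.4), np.float64(0.396), np.float64(0.311)), (np.float64(0.45), np.float64(0.396), np.float64(0.321)), (np.float64(0.5), np.float64(0.396), np.float64(0.326)), (np.float64(0.55), np.float64(0.394), np.float64(0.38)), (np.float64(0.6), np.float64(0.395), np.float64(0.38)), (np.float64(0.65), np.float64(0.394), np.float64(0.381)), (np.float64(0.7), np.float64(0.395), np.float64(0.38)), (np.float64(0.75), np.float64(0.393), np.float64(0.329))]
0.3 [(np.float64(0.3), np.float64(0.527), np.float64(0.436)), (np.float64(0.35), np.float64(0.465), np.float64(0.301)), (np.float64(0.4), np.float64(0.397), np.float64(0.311)), (np.float64(0.45), np.float64(0.396), np.float64(0.321)), (np.float64(0.5), np.float64(0.396), np.float64(0.326)), (np.float64(0.55), np.float64(0.394), np.float64(0.38)), (np.float64(0.6), np.float64(0.396), np.float64(0.38)), (np.float64(0.65), np.float64(0.396), np.float64(0.381)), (np.float64(0.7), np.float64(0.396), np.float64(0.38)), (np.float64(0.75), np.float64(0.395), np.float64(0.329))]
monitor minx 0.7123326329067932
tray 0.8 ((0.48076242208480835, -0.24103501439094543), (0.19454103708267212, 0.12350733578205109), 2.737732172012329) [ 0.47890498 -0.24012763  0.00439197]
```

View pics/topc.png

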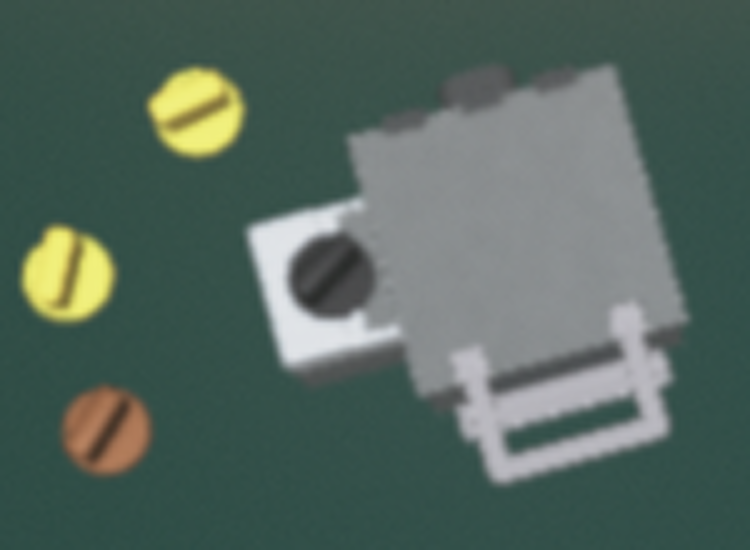

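View pics/sidec.png

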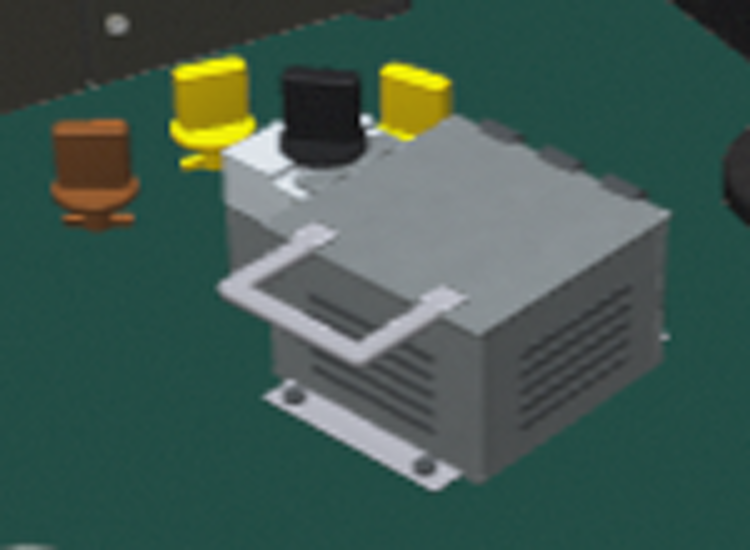

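Run:
```python
from h import *
cs=[(348,135),(615,65),(687,320),(425,395)]
W=np.array([ray_z('top',190+(y+.5)/5-.5,170+(x+.5)/5-.5,.079) for x,y in cs])[:,:2]
print(W, W.mean(0)); e=[W[0]-W[3],W[1]-W[2]]; print([np.arctan2(v[1],v[0]) for v in e],[np.linalg.norm(v) for v in e]); e=[W[0]-W[1],W[3]-W[2]]; print([np.arctan2(-v[0],v[1]) for v in e],[np.linalg.norm(v) for v in e])
# handle bar ends, socket block corners
for nm,(x,y),z in [('hL',(500,472),.077),('hR',(655,425),.077),('blkFL',(285,365),.079),('blkRL',(250,228),.079),('knobtop',(335,272),.115),('barA',(308,303),.114),('barB',(358,247),.114),('flange',(333,275),.084)]:
    print(nm,ray_z('top',190+(y+.5)/5-.5,170+(x+.5)/5-.5,z)[:2].round(4))
cs=[(487,335),(670,215),(455,115)]
for (x,y) in cs: print('side corner',ray_z('side',160+(y+.5)/5-.5,220+(x+.5)/5-.5,.079)[:2].round(4))
for nm,(x,y),z in [('hL',(222,288),.077),('hR',(358,357),.077),('bartopA',(285,73),.116),('bartopB',(360,80),.116),('flange',(323,143),.084)]:
    print('side',nm,ray_z('side',160+(y+.5)/5-.5,220+(x+.5)/5-.5,z)[:2].round(4))
```

```text
[[0.64049601 0.20489781]
 [0.67332253 0.08533637]
 [0.55682967 0.05234344]
 [0.52279773 0.16813964]] [0.59836149 0.12767932]
[np.float64(0.3027103873731406), np.float64(0.2759906998092886)] [np.float64(0.12330469952707203), np.float64(0.12107485277494598)]
[np.float64(0.2679549900737808), np.float64(0.28584663674925814)] [np.float64(0.12398595914419452), np.float64(0.12069354709585417)]
hL [0.4889 0.1346]
hR [0.51   0.0663]
blkFL [0.536  0.2304]
blkRL [0.5978 0.2476]
knobtop [0.5715 0.2048]
barA [0.558  0.2162]
barB [0.5827 0.1952]
flange [0.5757 0.2095]
side corner [0.5606 0.0488]
side corner [0.6737 0.0845]
side corner [0.6404 0.2036]
side hL [0.4886 0.137 ]
side hR [0.5109 0.065 ]
side bartopA [0.5639 0.2179]
side bartopB [0.5882 0.1958]
side flange [0.5746 0.2057]
```

```bash
cat >> h.py <<'E'
import json
def go(target,rpy,n,hand=None,start=None,q=2):
    """print rows from measured (or start) pose to target, linear, n rows"""
    s=bot.observe(); p=np.array(s['position']) if start is None else np.array(start[0]); r0=R.from_euler('xyz',s['tool_rot'] if start is None else start[1])
    t=np.array(target); r1=R.from_euler('xyz',rpy); rv=(r0.inv()*r1).as_rotvec()
    r=r0; rows=[]
    for i in range(n):
        d=r.inv().apply((t-p)/n)*1000
        rows.append([round(float(x),1) for x in d]+[round(float(x),3) for x in rv/n]); r=r*R.from_rotvec(rv/n)
    for x in rows: print(x)
E
python3 - <<'E'
from h import *
a=([.260,.568,.231],[np.pi,0,2.712]); b=([.27,.34,.33],[np.pi,0,2.6]);c=([.45,.25,.28],[np.pi,0,2.45])
go(*b,8,start=a);print(); go(*c,7,start=b)
E
python3 -m inch '[{"dz":-30},{"dz":-40},{"dz":-30}]'
```

```text
[-13.0, -25.4, -12.4, 0.0, -0.0, 0.014]
[-13.4, -25.2, -12.4, 0.0, -0.0, 0.014]
[-13.7, -25.0, -12.4, 0.0, -0.0, 0.014]
[-14.1, -24.8, -12.4, 0.0, -0.0, 0.014]
[-14.4, -24.6, -12.4, 0.0, -0.0, 0.014]
[-14.8, -24.4, -12.4, 0.0, -0.0, 0.014]
[-15.1, -24.2, -12.4, 0.0, -0.0, 0.014]
[-15.4, -24.0, -12.4, 0.0, -0.0, 0.014]

[-28.7, 2.2, 7.1, 0.0, -0.0, 0.021]
[-28.6, 2.9, 7.1, 0.0, -0.0, 0.021]
[-28.5, 3.5, 7.1, 0.0, -0.0, 0.021]
[-28.5, 4.1, 7.1, 0.0, -0.0, 0.021]
[-28.4, 4.7, 7.1, 0.0, -0.0, 0.021]
[-28.3, 5.3, 7.1, 0.0, -0.0, 0.021]
[-28.1, 5.9, 7.1, 0.0, -0.0, 0.021]schema error: expected keys dx, dy, dz, rx, ry, rz, hand
```

```bash
python3 -m inch '[{"dx":0,"dy":0,"dz":-30,"rx":0,"ry":0,"rz":0,"hand":-1},{"dx":0,"dy":0,"dz":-40,"rx":0,"ry":0,"rz":0,"hand":-1},{"dx":0,"dy":0,"dz":-30,"rx":0,"ry":0,"rz":0,"hand":-1}]'
python3 -m inch '[{"dx":-13,"dy":-25,"dz":0,"rx":0,"ry":0,"rz":0.014,"hand":-1},{"dx":-13,"dy":-25,"dz":0,"rx":0,"ry":0,"rz":0.014,"hand":-1},{"dx":-14,"dy":-25,"dz":0,"rx":0,"ry":0,"rz":0.014,"hand":-1},{"dx":-14,"dy":-25,"dz":0,"rx":0,"ry":0,"rz":0.014,"hand":-1},{"dx":-14,"dy":-25,"dz":0,"rx":0,"ry":0,"rz":0.014,"hand":-1},{"dx":-15,"dy":-24,"dz":0,"rx":0,"ry":0,"rz":0.014,"hand":-1},{"dx":-15,"dy":-24,"dz":0,"rx":0,"ry":0,"rz":0.014,"hand":-1},{"dx":-15,"dy":-24,"dz":0,"rx":0,"ry":0,"rz":0.014,"hand":-1}]'
python3 -c "
from h import *
go([.45,.25,.28],[np.pi,0,2.45],7)"
```

```text
clock: 1.4
position: [0.2605, 0.5683, 0.3335]
tool_rot: [3.14, -0.0, 2.712]
force: [-0.9, 0.1, 0.7]
grip_width: 0.0851
clock: 2.2
position: [0.27, 0.3399, 0.3314]
tool_rot: [3.141, -0.0, 2.599]
force: [0.6, -0.2, 1.2]
grip_width: 0.0853
[-28.7, 2.3, 7.3, 0.0, -0.0, 0.021]
[-28.6, 2.9, 7.3, 0.0, -0.0, 0.021]
[-28.5, 3.5, 7.3, 0.0, -0.0, 0.021]
[-28.5, 4.1, 7.3, 0.0, -0.0, 0.021]
[-28.4, 4.7, 7.3, 0.0, -0.0, 0.021]
[-28.3, 5.3, 7.3, 0.0, -0.0, 0.021]
[-28.1, 5.9, 7.3, 0.0, -0.0, 0.021]
```

```bash
python3 -m inch '[{"dx":-28.7,"dy":2.3,"dz":7,"rx":0,"ry":0,"rz":0.02,"hand":-1},{"dx":-28.6,"dy":2.9,"dz":7,"rx":0,"ry":0,"rz":0.02,"hand":-1},{"dx":-28.5,"dy":3.5,"dz":7,"rx":0,"ry":0,"rz":0.02,"hand":-1},{"dx":-28.5,"dy":4,"dz":7,"rx":0,"ry":0,"rz":0.02,"hand":-1},{"dx":-28.4,"dy":4.7,"dz":7,"rx":0,"ry":0,"rz":0.02,"hand":-1},{"dx":-28,"dy":5,"dz":7,"rx":0,"ry":0,"rz":0.02,"hand":-1},{"dx":-28,"dy":6,"dz":7,"rx":0,"ry":0,"rz":0.02,"hand":-1}]'
python3 -c "
from h import *
go([.575,.2075,.17],[np.pi,0,2.411],5)
save('top','top1.png')"
```

```text
clock: 2.9
position: [0.451, 0.2513, 0.2821]
tool_rot: [3.141, 0.0, 2.459]
force: [-0.3, 0.8, 0.1]
grip_width: 0.0855
[-24.8, 8.8, 22.4, 0.0, 0.0, 0.01]
[-24.7, 9.1, 22.4, 0.0, 0.0, 0.01]
[-24.6, 9.3, 22.4, 0.0, 0.0, 0.01]
[-24.5, 9.5, 22.4, 0.0, 0.0, 0.01]
[-24.4, 9.8, 22.4, 0.0, 0.0, 0.01]
```

View pics/top1.png

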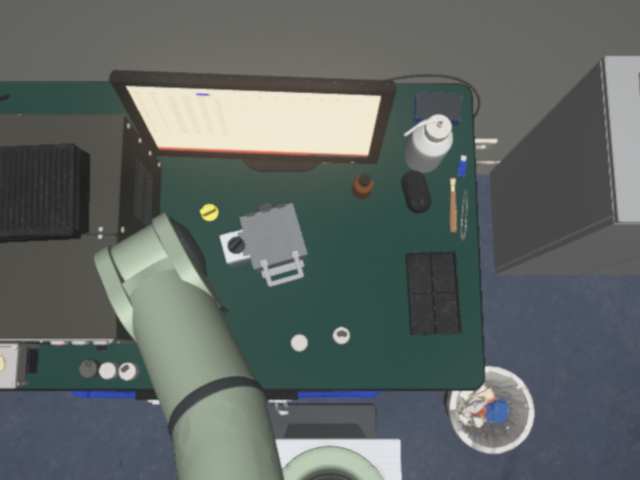

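Arm now stands left of the box (wrist near pixel (170,250)), and the knob at (236,245) is undisturbed. Moving above the knob.

```bash
python3 -m inch '[{"dx":-24.8,"dy":8.8,"dz":20,"rx":0,"ry":0,"rz":0.01,"hand":-1},{"dx":-24.7,"dy":9,"dz":20,"rx":0,"ry":0,"rz":0.01,"hand":-1},{"dx":-24.6,"dy":9.3,"dz":20,"rx":0,"ry":0,"rz":0.01,"hand":-1},{"dx":-24.5,"dy":9.5,"dz":20,"rx":0,"ry":0,"rz":0.01,"hand":-1},{"dx":-24.4,"dy":9.8,"dz":20,"rx":0,"ry":0,"rz":0.01,"hand":-1},{"dx":0,"dy":0,"dz":0,"rx":0,"ry":0,"rz":0,"hand":-0.4}]' 60
python3 -c "
from h import *
go([.575,.2075,.09],[np.pi,0,2.411],4)
save('side','side1.png')"
```

```text
clock: 3.55
position: [0.5752, 0.2057, 0.1795]
tool_rot: [-3.138, 0.0, 2.407]
force: [-0.7, -0.1, -0.8]
grip_width: 0.0731
[0.3, 0.4, 22.4, -0.001, 0.0, -0.001]
[0.3, 0.4, 22.4, -0.001, 0.0, -0.001]
[0.3, 0.3, 22.4, -0.001, 0.0, -0.001]
[0.3, 0.3, 22.4, -0.001, 0.0, -0.001]
```

View pics/side1.png

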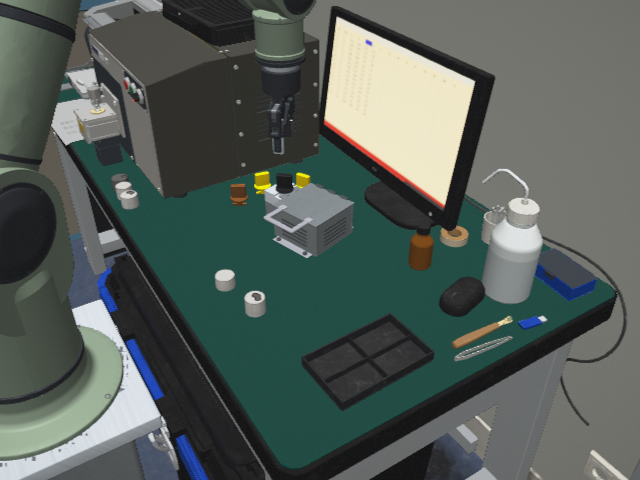

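Gripper sits above the black knob (fingers at (280,145), knob at (285,182)). Descending.

```bash
python3 -m inch '[{"dx":0.3,"dy":1,"dz":22,"rx":0,"ry":0,"rz":0,"hand":-0.4},{"dx":0.3,"dy":0.5,"dz":22,"rx":0,"ry":0,"rz":0,"hand":-0.4},{"dx":0.3,"dy":0,"dz":22,"rx":0,"ry":0,"rz":0,"hand":-0.4},{"dx":0.3,"dy":0,"dz":22,"rx":0,"ry":0,"rz":0,"hand":-0.4},{"dx":0,"dy":0,"dz":0,"rx":0,"ry":0,"rz":0,"hand":-0.4}]'
python3 -c "
from h import *
im,d=save('side','side2.png')
cv2.imwrite('pics/side2c.png',cv2.resize(im[90:240,210:360,::-1],None,fx=4,fy=4,interpolation=cv2.INTER_CUBIC))
print(bot.observe()['position'])"
```

```text
clock: 4.1
position: [0.5723, 0.2103, 0.0927]
tool_rot: [-3.139, -0.002, 2.411]
force: [-0.0, 0.1, 0.1]
grip_width: 0.0598
[0.57320837 0.21034658 0.09435755]
```

View pics/side2c.png

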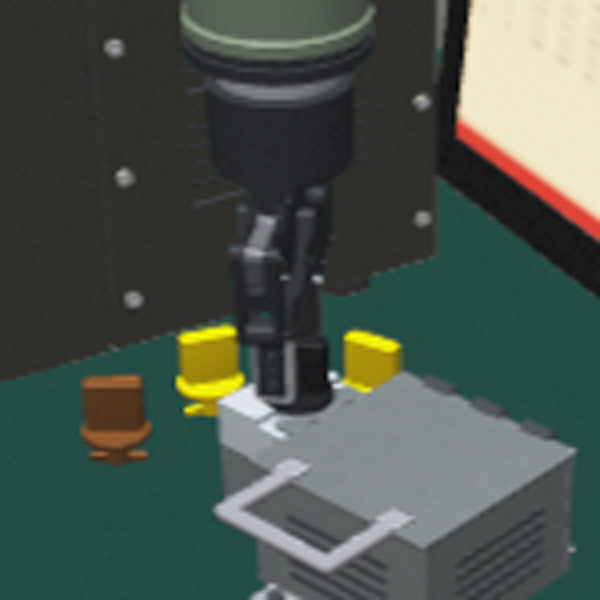

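The fingers straddle the black knob's bar (crop (310,370)). Centring slightly and closing.

```bash
python3 -m inch '[{"dx":-3,"dy":-0.7,"dz":3,"rx":0,"ry":0,"rz":0,"hand":-0.2},{"dx":0,"dy":0,"dz":0,"rx":0,"ry":0,"rz":0,"hand":1},{"dx":0,"dy":0,"dz":0,"rx":0,"ry":0,"rz":0,"hand":1},{"dx":0,"dy":0,"dz":0,"rx":0,"ry":0,"rz":0,"hand":1},{"dx":0,"dy":0,"dz":0,"rx":0,"ry":0,"rz":0,"hand":1}]' 60
python3 -c "
from h import *
print(bot.observe()['moment'])"
```

```text
clock: 4.65
position: [0.5761, 0.2076, 0.0921]
tool_rot: [3.141, 0.0, 2.41]
force: [-2.4, -0.7, 7.7]
grip_width: 0.0108
[-0.15780231  0.32826876 -0.03146904]
```

```bash
python3 -m inch '[{"dx":0,"dy":0,"dz":-0.7,"rx":0,"ry":0,"rz":-0.06,"hand":1},{"dx":0,"dy":0,"dz":0,"rx":0,"ry":0,"rz":-0.12,"hand":1},{"dx":0,"dy":0,"dz":0,"rx":0,"ry":0,"rz":-0.12,"hand":1},{"dx":0,"dy":0,"dz":0,"rx":0,"ry":0,"rz":-0.12,"hand":1},{"dx":0,"dy":0,"dz":0,"rx":0,"ry":0,"rz":-0.12,"hand":1},{"dx":0,"dy":0,"dz":0,"rx":0,"ry":0,"rz":-0.12,"hand":1}]' 
python3 -c "
from h import *
print(bot.observe()['moment'])"
```

```text
clock: 5.25
position: [0.5756, 0.2077, 0.0923]
tool_rot: [3.141, -0.0, 3.075]
force: [-0.4, 1.1, -0.5]
grip_width: 0.011
[0.31368732 0.34447476 0.02105239]
```

```bash
python3 -m inch '[{"dx":0,"dy":0,"dz":0,"rx":0,"ry":0,"rz":-0.12,"hand":1},{"dx":0,"dy":0,"dz":0,"rx":0,"ry":0,"rz":-0.1,"hand":1},{"dx":0,"dy":0,"dz":0,"rx":0,"ry":0,"rz":-0.06,"hand":1},{"dx":0,"dy":0,"dz":0,"rx":0,"ry":0,"rz":0,"hand":1}]' 
python3 -c "
from h import *
print(bot.observe()['moment'])"
python3 -m inch '[{"dx":0,"dy":0,"dz":0,"rx":0,"ry":0,"rz":-0.04,"hand":1},{"dx":0,"dy":0,"dz":0,"rx":0,"ry":0,"rz":0,"hand":1}]' 
python3 -c "
from h import *
print(bot.observe()['moment'])
im,d=save('side','side3.png')
cv2.imwrite('pics/side3c.png',cv2.resize(im[90:240,210:360,::-1],None,fx=4,fy=4,interpolation=cv2.INTER_CUBIC))"
```

```text
clock: 5.65
position: [0.5757, 0.2077, 0.0922]
tool_rot: [3.141, 0.0, -2.932]
force: [-1.4, 1.3, 0.7]
grip_width: 0.0107
[ 0.55668015  0.38204749 -0.01937609]
clock: 5.85
position: [0.5756, 0.2077, 0.0922]
tool_rot: [3.141, -0.0, -2.894]
force: [-3.0, 1.9, 1.6]
grip_width: 0.0107
[0.57652048 0.5275568  0.0189925 ]
```

View pics/side3c.png

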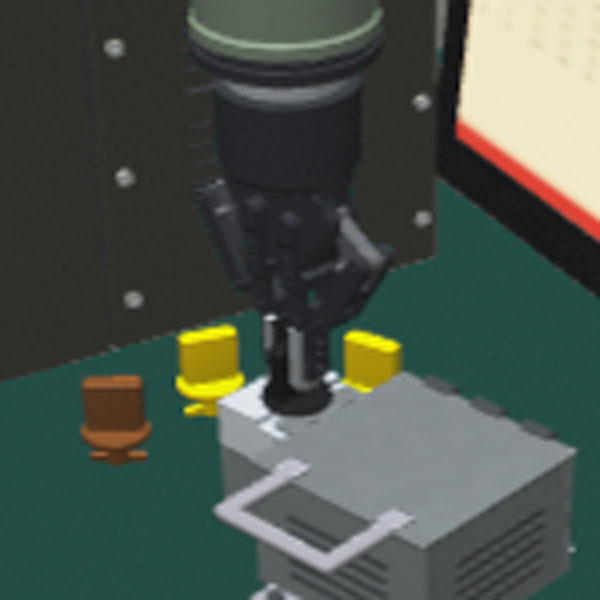

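The fingers hold the knob (crop (300,370)), which has followed the turn. A last bit towards the stop.

```bash
for i in 1; do python3 -m inch '[{"dx":0,"dy":0,"dz":0,"rx":0,"ry":0,"rz":-0.04,"hand":1},{"dx":0,"dy":0,"dz":0,"rx":0,"ry":0,"rz":0,"hand":1}]' 
python3 -c "
from h import *
print(bot.observe()['moment'])"; done
python3 -m inch '[{"dx":0,"dy":0,"dz":-3,"rx":0,"ry":0,"rz":0,"hand":1},{"dx":0,"dy":0,"dz":-3,"rx":0,"ry":0,"rz":0,"hand":1},{"dx":0,"dy":0,"dz":0,"rx":0,"ry":0,"rz":0,"hand":1}]'
```

```text
clock: 6.1
position: [0.5756, 0.2077, 0.0921]
tool_rot: [3.141, -0.0, -2.854]
force: [-3.4, 3.4, 3.0]
grip_width: 0.0111
[0.73669636 0.92321864 0.00458922]
clock: 6.4
position: [0.576, 0.2077, 0.0986]
tool_rot: [3.141, 0.001, -2.854]
force: [-1.8, 3.8, 1.3]
grip_width: 0.0106
```

```bash
python3 -m inch '[{"dx":0,"dy":0,"dz":-5,"rx":0,"ry":0,"rz":0,"hand":1},{"dx":0,"dy":0,"dz":-6,"rx":0,"ry":0,"rz":0,"hand":1},{"dx":0,"dy":0,"dz":-8,"rx":0,"ry":0,"rz":0,"hand":1},{"dx":0,"dy":0,"dz":-10,"rx":0,"ry":0,"rz":0,"hand":1},{"dx":0,"dy":0,"dz":-10,"rx":0,"ry":0,"rz":0,"hand":1},{"dx":0,"dy":0,"dz":-5,"rx":0,"ry":0,"rz":0,"hand":1}]' 
python3 -c "
from h import *
im,d=save('side','side4.png')
cv2.imwrite('pics/side4c.png',cv2.resize(im[90:240,210:360,::-1],None,fx=4,fy=4,interpolation=cv2.INTER_CUBIC))"
```

```text
clock: 7.0
position: [0.5763, 0.2074, 0.1435]
tool_rot: [-3.142, 0.001, -2.854]
force: [-0.4, -0.4, -0.2]
grip_width: 0.0108
```

View pics/side4c.png

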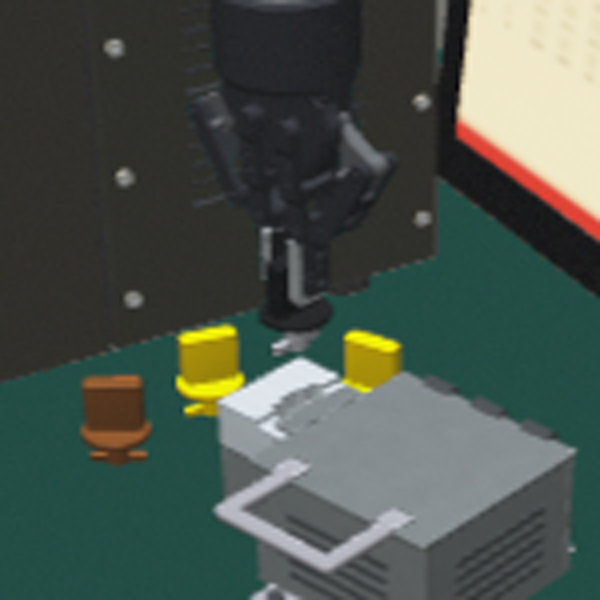

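Knob is out (flange and steel lugs visible at crop (295,330), socket empty). Carrying it to the free bench spot.

```bash
python3 -c "
from h import *
print(bot.observe()['qpos'].round(2))
go([.41,.268,.13],[np.pi,0,-2.854],6)"
```

```text
[-0.37  0.6  -0.11  1.71  0.08  0.83  1.35]
[23.7, 17.5, 2.3, 0.0, 0.0, 0.0]
[23.7, 17.5, 2.3, 0.0, 0.0, 0.0]
[23.7, 17.5, 2.3, 0.0, 0.0, 0.0]
[23.7, 17.5, 2.3, 0.0, 0.0, 0.0]
[23.7, 17.5, 2.3, 0.0, 0.0, 0.0]
[23.7, 17.5, 2.3, 0.0, 0.0, 0.0]
```

```bash
python3 -m inch '[{"dx":15,"dy":11,"dz":0,"rx":0,"ry":0,"rz":0,"hand":1},{"dx":24,"dy":17.5,"dz":0,"rx":0,"ry":0,"rz":0,"hand":1},{"dx":24,"dy":17.5,"dz":3,"rx":0,"ry":0,"rz":0,"hand":1},{"dx":24,"dy":17.5,"dz":3,"rx":0,"ry":0,"rz":0,"hand":1},{"dx":24,"dy":17.5,"dz":3,"rx":0,"ry":0,"rz":0,"hand":1},{"dx":24,"dy":17.5,"dz":3,"rx":0,"ry":0,"rz":0,"hand":1},{"dx":8,"dy":7,"dz":3,"rx":0,"ry":0,"rz":0,"hand":1}]' 
python3 -m inch '[{"dx":0,"dy":0,"dz":15,"rx":0,"ry":0,"rz":0,"hand":1},{"dx":0,"dy":0,"dz":22,"rx":0,"ry":0,"rz":0,"hand":1},{"dx":0,"dy":0,"dz":22,"rx":0,"ry":0,"rz":0,"hand":1},{"dx":0,"dy":0,"dz":18,"rx":0,"ry":0,"rz":0,"hand":1},{"dx":0,"dy":0,"dz":8,"rx":0,"ry":0,"rz":0,"hand":1},{"dx":0,"dy":0,"dz":0,"rx":0,"ry":0,"rz":0,"hand":1}]' 
python3 -c "
from h import *
im,d=save('side','side5.png')
cv2.imwrite('pics/side5c.png',cv2.resize(im[120:270,150:300,::-1],None,fx=4,fy=4,interpolation=cv2.INTER_CUBIC))"
```

```text
clock: 7.75
position: [0.4063, 0.2687, 0.127]
tool_rot: [3.141, -0.001, -2.851]
force: [-0.3, -0.5, 0.1]
grip_width: 0.0108
clock: 8.35
position: [0.4085, 0.2676, 0.0413]
tool_rot: [-3.141, -0.001, -2.853]
force: [-0.4, 0.1, -1.1]
grip_width: 0.0106
```

View pics/side5c.png

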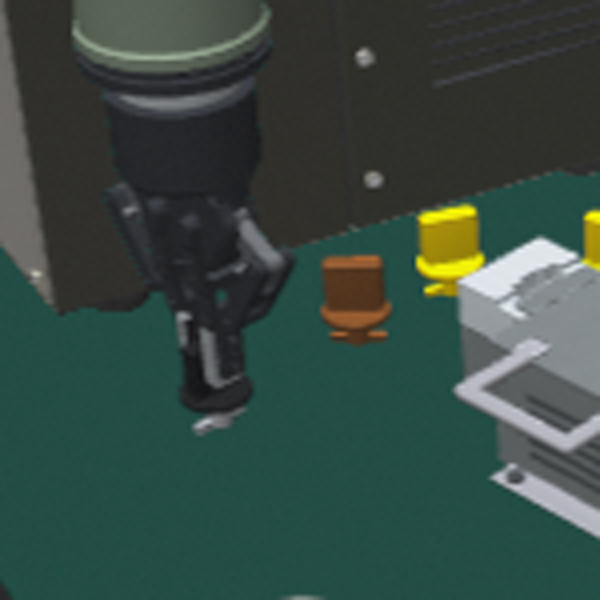

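Knob hangs just above the bench (crop (215,420)). Lowering till contact.

```bash
python3 -m inch '[{"dx":0,"dy":0,"dz":5,"rx":0,"ry":0,"rz":0,"hand":1},{"dx":0,"dy":0,"dz":3,"rx":0,"ry":0,"rz":0,"hand":1},{"dx":0,"dy":0,"dz":1,"rx":0,"ry":0,"rz":0,"hand":1},{"dx":0,"dy":0,"dz":0,"rx":0,"ry":0,"rz":0,"hand":1}]' 
python3 -m inch '[{"dx":0,"dy":0,"dz":1.2,"rx":0,"ry":0,"rz":0,"hand":1},{"dx":0,"dy":0,"dz":0,"rx":0,"ry":0,"rz":0,"hand":1}]'
```

```text
clock: 8.8
position: [0.4088, 0.2679, 0.0331]
tool_rot: [3.142, 0.0, -2.853]
force: [0.8, 0.5, -1.1]
grip_width: 0.0113
clock: 9.0
position: [0.4087, 0.2679, 0.0318]
tool_rot: [-3.142, 0.0, -2.853]
force: [-0.5, -0.6, -1.3]
grip_width: 0.0111
```

```bash
python3 -m inch '[{"dx":0,"dy":0,"dz":1,"rx":0,"ry":0,"rz":0,"hand":1},{"dx":0,"dy":0,"dz":0.8,"rx":0,"ry":0,"rz":0,"hand":1},{"dx":0,"dy":0,"dz":0,"rx":0,"ry":0,"rz":0,"hand":1}]'
```

```text
clock: 9.3
position: [0.4089, 0.2681, 0.031]
tool_rot: [3.141, 0.001, -2.853]
force: [-4.9, -3.2, 28.1]
grip_width: 0.011
```

```bash
python3 -m inch '[{"dx":0,"dy":0,"dz":-0.9,"rx":0,"ry":0,"rz":0,"hand":1},{"dx":0,"dy":0,"dz":0,"rx":0,"ry":0,"rz":0,"hand":0.4},{"dx":0,"dy":0,"dz":0,"rx":0,"ry":0,"rz":0,"hand":0.1},{"dx":0,"dy":0,"dz":0,"rx":0,"ry":0,"rz":0,"hand":0},{"dx":0,"dy":0,"dz":0,"rx":0,"ry":0,"rz":0,"hand":-0.2},{"dx":0,"dy":0,"dz":-15,"rx":0,"ry":0,"rz":0,"hand":-0.2},{"dx":0,"dy":0,"dz":-25,"rx":0,"ry":0,"rz":0,"hand":-0.2},{"dx":0,"dy":0,"dz":-35,"rx":0,"ry":0,"rz":0,"hand":-0.2},{"dx":0,"dy":0,"dz":-35,"rx":0,"ry":0,"rz":0,"hand":-0.2}]'
python3 -c "
from h import *
im,d=save('side','side6.png')
cv2.imwrite('pics/side6c.png',cv2.resize(im[120:270,150:300,::-1],None,fx=4,fy=4,interpolation=cv2.INTER_CUBIC))"
```

```text
clock: 10.2
position: [0.4083, 0.2677, 0.1419]
tool_rot: [-3.141, -0.001, -2.853]
force: [-0.4, 0.3, 1.0]
grip_width: 0.0509
```

View pics/side6c.png

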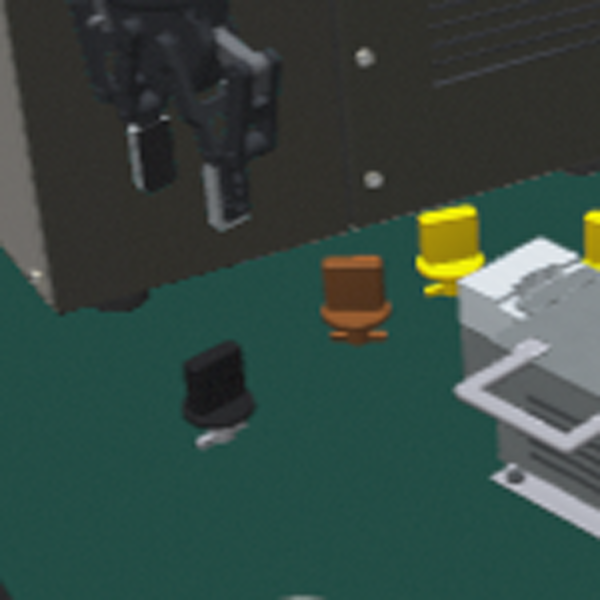

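Knob stands upright alone on the bench (crop (218,400)), released. Now to the flap handle.

```bash
python3 -c "
from h import *
go([.4995,.099,.15],[np.pi,0,1.856],12)"
```

```text
[-3.1, -15.7, -0.3, 0.0, 0.0, 0.131]
[-5.1, -15.2, -0.3, 0.0, 0.0, 0.131]
[-7.1, -14.3, -0.3, 0.0, 0.0, 0.131]
[-8.9, -13.3, -0.3, 0.0, 0.0, 0.131]
[-10.6, -12.0, -0.3, 0.0, 0.0, 0.131]
[-12.0, -10.5, -0.3, 0.0, 0.0, 0.131]
[-13.3, -8.9, -0.3, 0.0, 0.0, 0.131]
[-14.4, -7.1, -0.3, 0.0, 0.0, 0.131]
[-15.2, -5.1, -0.3, 0.0, 0.0, 0.131]
[-15.7, -3.1, -0.3, 0.0, 0.0, 0.131]
[-16.0, -1.0, -0.3, 0.0, 0.0, 0.131]
[-16.0, 1.1, -0.3, 0.0, 0.0, 0.131]
```

```bash
python3 -m inch '[{"dx":-3,"dy":-15.7,"dz":-2,"rx":0,"ry":0,"rz":0.131,"hand":0.2},{"dx":-5,"dy":-15,"dz":-2,"rx":0,"ry":0,"rz":0.131,"hand":0.2},{"dx":-7,"dy":-14.3,"dz":-2,"rx":0,"ry":0,"rz":0.131,"hand":0.2},{"dx":-9,"dy":-13.3,"dz":0,"rx":0,"ry":0,"rz":0.131,"hand":0.2},{"dx":-10.6,"dy":-12,"dz":0,"rx":0,"ry":0,"rz":0.131,"hand":0.2},{"dx":-12,"dy":-10.5,"dz":0,"rx":0,"ry":0,"rz":0.131,"hand":0.2},{"dx":-13.3,"dy":-9,"dz":0,"rx":0,"ry":0,"rz":0.131,"hand":0.2},{"dx":-14.4,"dy":-7,"dz":0,"rx":0,"ry":0,"rz":0.131,"hand":0.2},{"dx":-15,"dy":-5,"dz":0,"rx":0,"ry":0,"rz":0.131,"hand":0.2},{"dx":-15.7,"dy":-3,"dz":0,"rx":0,"ry":0,"rz":0.131,"hand":0.2}]' 30
python3 -m inch '[{"dx":-16,"dy":-1,"dz":0,"rx":0,"ry":0,"rz":0.131,"hand":0.2},{"dx":-16,"dy":1,"dz":0,"rx":0,"ry":0,"rz":0.131,"hand":0.2},{"dx":0,"dy":0,"dz":0,"rx":0,"ry":0,"rz":0,"hand":0.2}]'
python3 -c "
from h import *
go([.4995,.099,.06],[np.pi,0,1.856],4)
im,d=save('side','side7.png')
cv2.imwrite('pics/side7c.png',cv2.resize(im[100:270,210:380,::-1],None,fx=3.5,fy=3.5,interpolation=cv2.INTER_CUBIC))"
```

```text
clock: 11.25
position: [0.4833, 0.1261, 0.1468]
tool_rot: [-3.142, 0.0, 2.114]
force: [0.3, -0.1, -0.2]
grip_width: 0.034
clock: 11.55
position: [0.4986, 0.0966, 0.1468]
tool_rot: [3.141, 0.001, 1.852]
force: [-0.0, 0.8, -0.1]
grip_width: 0.0344
[0.5, 0.4, 21.7, 0.0, 0.0, -0.001]
[0.5, 0.4, 21.7, 0.0, 0.0, -0.001]
[0.5, 0.4, 21.7, 0.0, 0.0, -0.001]
[0.5, 0.4, 21.7, 0.0, 0.0, -0.001]
```

View pics/side7c.png

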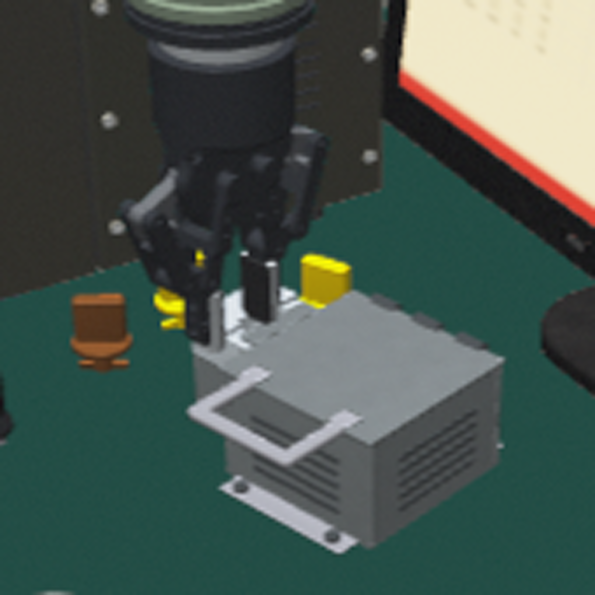

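Gripper is above the handle, jaws along box x. Descending around the bar and closing.

```bash
python3 -m inch '[{"dx":1,"dy":1,"dz":22,"rx":0,"ry":0,"rz":0,"hand":0.2},{"dx":1,"dy":0.5,"dz":22,"rx":0,"ry":0,"rz":0,"hand":0.2},{"dx":0,"dy":0,"dz":22,"rx":0,"ry":0,"rz":0,"hand":0.2},{"dx":0,"dy":0,"dz":22,"rx":0,"ry":0,"rz":0,"hand":0.2},{"dx":0,"dy":0,"dz":0,"rx":0,"ry":0,"rz":0,"hand":0.2}]' 
python3 -c "
from h import *
im,d=save('side','side8.png')
cv2.imwrite('pics/side8c.png',cv2.resize(im[100:270,210:380,::-1],None,fx=3.5,fy=3.5,interpolation=cv2.INTER_CUBIC))"
python3 -m inch '[{"dx":0,"dy":0,"dz":0,"rx":0,"ry":0,"rz":0,"hand":0.6},{"dx":0,"dy":0,"dz":0,"rx":0,"ry":0,"rz":0,"hand":1},{"dx":0,"dy":0,"dz":0,"rx":0,"ry":0,"rz":0,"hand":1},{"dx":0,"dy":0,"dz":0,"rx":0,"ry":0,"rz":0,"hand":1}]' 25
```

```text
clock: 12.1
position: [0.4972, 0.1011, 0.0569]
tool_rot: [-3.138, -0.0, 1.861]
force: [0.7, 0.6, -0.3]
grip_width: 0.0342
clock: 12.55
position: [0.4999, 0.1012, 0.0599]
tool_rot: [3.139, -0.0, 1.858]
force: [4.0, 2.1, 8.4]
grip_width: 0.0088
```

View pics/side8c.png

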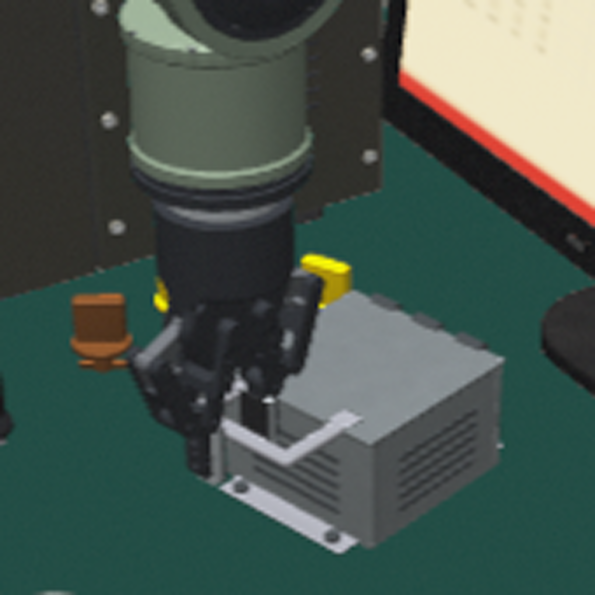

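Fingers straddle the handle bar and closed on it (8.8 mm reading, bar 10). Swinging along the arc.

```bash
python3 -m inch '[{"dx":0,"dy":0.3,"dz":-10,"rx":0,"ry":0,"rz":0,"hand":1},{"dx":0,"dy":0.9,"dz":-9.6,"rx":0,"ry":0,"rz":0,"hand":1},{"dx":0,"dy":3.5,"dz":-19.4,"rx":0,"ry":0,"rz":0,"hand":1},{"dx":0,"dy":5.8,"dz":-18.8,"rx":0,"ry":0,"rz":0,"hand":1},{"dx":0,"dy":0,"dz":0,"rx":0,"ry":0,"rz":0,"hand":1}]'
python3 -c "
from h import *
im,d=save('side','side9.png')
cv2.imwrite('pics/side9c.png',cv2.resize(im[60:270,190:400,::-1],None,fx=2.8,fy=2.8,interpolation=cv2.INTER_CUBIC))"
```

```text
clock: 13.05
position: [0.5108, 0.1043, 0.119]
tool_rot: [3.137, -0.0, 1.858]
force: [8.9, 2.1, -4.9]
grip_width: 0.0091
```

View pics/side9c.png

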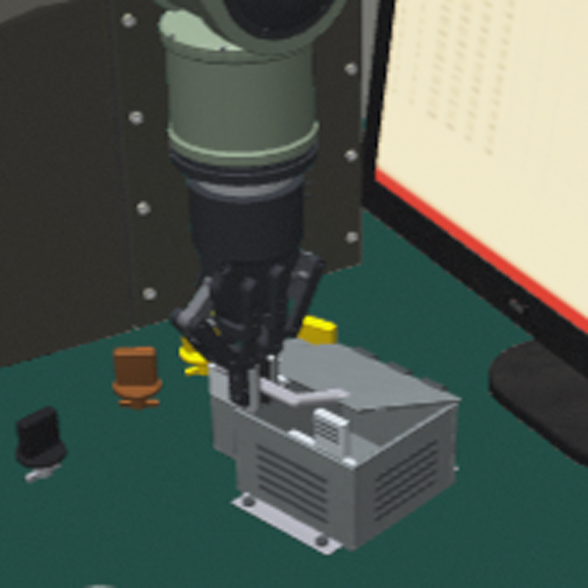

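The flap is lifting with the fingers; the plate's tab shows inside at crop (330,432). Continuing.

```bash
python3 -m inch '[{"dx":0,"dy":8,"dz":-18,"rx":0,"ry":0,"rz":0,"hand":1},{"dx":0,"dy":10,"dz":-17,"rx":0,"ry":0,"rz":0,"hand":1},{"dx":0,"dy":12,"dz":-15.5,"rx":0,"ry":0,"rz":0,"hand":1},{"dx":0,"dy":13.8,"dz":-14,"rx":0,"ry":0,"rz":0,"hand":1},{"dx":0,"dy":0,"dz":0,"rx":0,"ry":0,"rz":0,"hand":1}]'
python3 -m inch '[{"dx":0,"dy":15.4,"dz":-12.2,"rx":0,"ry":0,"rz":0,"hand":1},{"dx":0,"dy":16.8,"dz":-10.3,"rx":0,"ry":0,"rz":0,"hand":1},{"dx":0,"dy":18,"dz":-8.2,"rx":0,"ry":0,"rz":0,"hand":1},{"dx":0,"dy":0,"dz":0,"rx":0,"ry":0,"rz":0,"hand":1}]'
python3 -c "
from h import *
im,d=save('side','side10.png')
cv2.imwrite('pics/side10c.png',cv2.resize(im[60:270,190:400,::-1],None,fx=2.8,fy=2.8,interpolation=cv2.INTER_CUBIC))"
```

```text
clock: 13.6
position: [0.552, 0.1163, 0.1821]
tool_rot: [3.14, 0.0, 1.858]
force: [-0.1, -0.3, -1.5]
grip_width: 0.0085
clock: 14.0
position: [0.5997, 0.1301, 0.2122]
tool_rot: [-3.141, 0.0, 1.858]
force: [-8.0, -1.5, 17.3]
grip_width: 0.0087
```

View pics/side10.png

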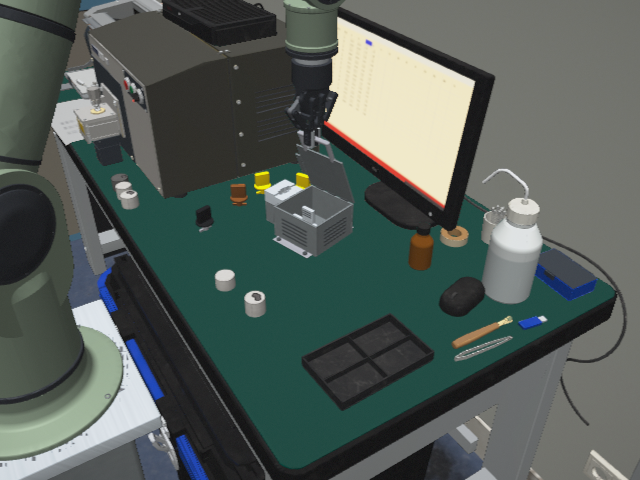

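Flap stands near upright at (325,165), the gripper clear of the monitor. A bit further, easing the radial push.

```bash
python3 -m inch '[{"dx":0,"dy":18.7,"dz":-7,"rx":0,"ry":0,"rz":0,"hand":1},{"dx":0,"dy":19.3,"dz":-4.5,"rx":0,"ry":0,"rz":0,"hand":1},{"dx":0,"dy":0,"dz":0,"rx":0,"ry":0,"rz":0,"hand":1}]'
python3 -m inch '[{"dx":0,"dy":19.6,"dz":-1.4,"rx":0,"ry":0,"rz":0,"hand":1},{"dx":0,"dy":19.6,"dz":1,"rx":0,"ry":0,"rz":0,"hand":1},{"dx":0,"dy":0,"dz":0,"rx":0,"ry":0,"rz":0,"hand":1}]'
python3 -c "
from h import *
im,d=save('side','side11.png')"
```

```text
clock: 14.35
position: [0.6362, 0.1407, 0.223]
tool_rot: [-3.141, 0.001, 1.858]
force: [-2.4, -0.9, 12.7]
grip_width: 0.0088
clock: 14.65
position: [0.6742, 0.1519, 0.223]
tool_rot: [3.141, 0.001, 1.858]
force: [1.3, -0.0, 9.0]
grip_width: 0.0089
```

View pics/side11.png

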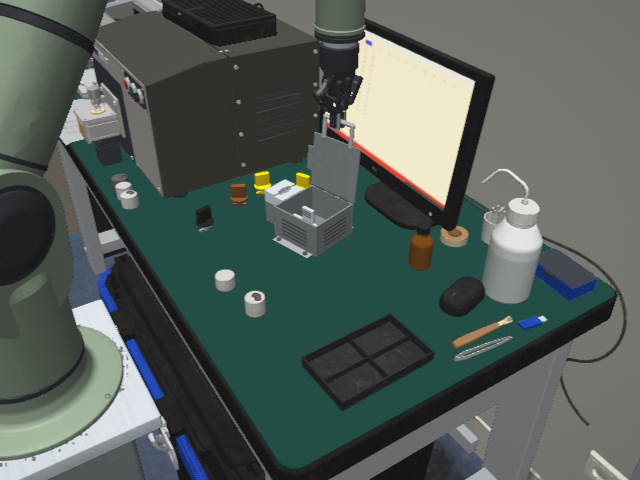

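Flap is past upright at (335,160). Release and rise clear.

```bash
python3 -m inch '[{"dx":0,"dy":0,"dz":0,"rx":0,"ry":0,"rz":0,"hand":0.5},{"dx":0,"dy":0,"dz":0,"rx":0,"ry":0,"rz":0,"hand":0.2},{"dx":0,"dy":0,"dz":0,"rx":0,"ry":0,"rz":0,"hand":0.1},{"dx":0,"dy":0,"dz":-10,"rx":0,"ry":0,"rz":0,"hand":0.1},{"dx":0,"dy":0,"dz":-20,"rx":0,"ry":0,"rz":0,"hand":0.1},{"dx":0,"dy":0,"dz":-25,"rx":0,"ry":0,"rz":0,"hand":0.1},{"dx":0,"dy":-10,"dz":-10,"rx":0,"ry":0,"rz":0,"hand":0.1},{"dx":0,"dy":-30,"dz":0,"rx":0,"ry":0,"rz":0,"hand":0.1},{"dx":0,"dy":-30,"dz":0,"rx":0,"ry":0,"rz":0,"hand":0.1},{"dx":0,"dy":-30,"dz":0,"rx":0,"ry":0,"rz":0,"hand":0.1}]'
python3 -m inch '[{"dx":0,"dy":-30,"dz":0,"rx":0,"ry":0,"rz":0,"hand":0.1},{"dx":0,"dy":-20,"dz":0,"rx":0,"ry":0,"rz":0,"hand":0.1},{"dx":0,"dy":-5,"dz":0,"rx":0,"ry":0,"rz":0,"hand":0.1}]'
python3 - <<'E'
from h import *
for n in('side','top'):
    im,d=save(n,n+'12.png'); np.save(n+'12.npy',d)
    for t in ['plate_center','plate_slot','flap_handle','flap_hinge','sample_tray','filter_box']:
        for q in bot.tip_of(n,t)[:2]:
            r,c=q['centre']; dd=d[int(np.clip(r,0,479)),int(np.clip(c,0,639))]
            print(n,t,round(q['score'],2),np.round([r,c],1),px2w(n,r,c,dd).round(3))
    x0=(225,120) if n=='side' else (200,190)
    cv2.imwrite(f'pics/{n}12c.png',cv2.resize(im[x0[1]:x0[1]+150,x0[0]:x0[0]+150,::-1],None,fx=4,fy=4,interpolation=cv2.INTER_CUBIC))
E
```

```text
clock: 15.7
position: [0.5754, 0.1232, 0.2887]
tool_rot: [-3.141, -0.0, 1.858]
force: [0.2, 1.6, -0.3]
grip_width: 0.0381
clock: 16.0
position: [0.5223, 0.1075, 0.2893]
tool_rot: [-3.142, -0.001, 1.858]
force: [1.8, 0.5, 0.4]
grip_width: 0.0381
side plate_slot 0.65 [238.2 308.2] [0.554 0.073 0.039]
side plate_slot 0.65 [235.  314.9] [0.559 0.054 0.056]
side flap_handle 0.65 [122.6 336.9] [0.672 0.152 0.236]
side flap_hinge 0.82 [194.2 333.5] [0.656 0.135 0.079]
side flap_hinge 0.57 [212.9 202.9] [0.404 0.258 0.05 ]
side sample_tray 0.74 [361.4 368.7] [ 0.48  -0.243  0.006]
side sample_tray 0.25 [302.9 462.4] [ 0.695 -0.234  0.027]
side filter_box 0.85 [234.3 313.8] [0.561 0.061 0.053]
side filter_box 0.3 [361.6 369. ] [ 0.476 -0.248  0.012]
top plate_slot 0.73 [189.8 361.4] [ 0.709 -0.072  0.061]
top plate_slot 0.51 [192.6 417.3] [ 0.71  -0.206  0.033]
top sample_tray 0.86 [293.2 433.9] [ 0.476 -0.241  0.013]
top filter_box 0.75 [289.6 432.2] [ 0.485 -0.239  0.007]
```

View pics/side12c.png

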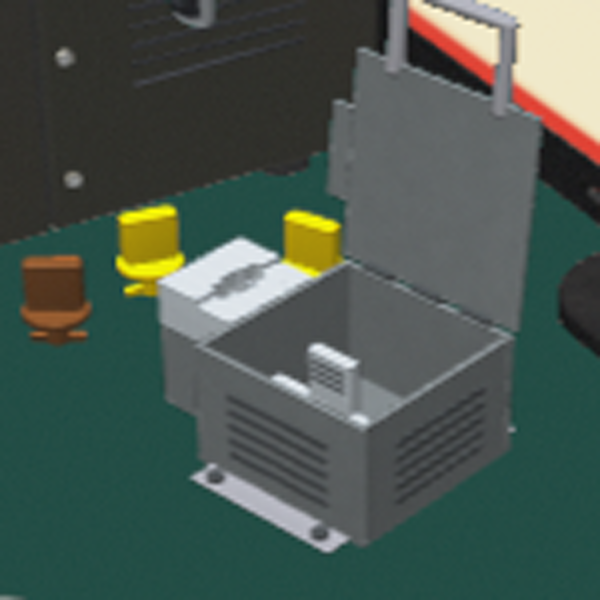

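View pics/top12c.png

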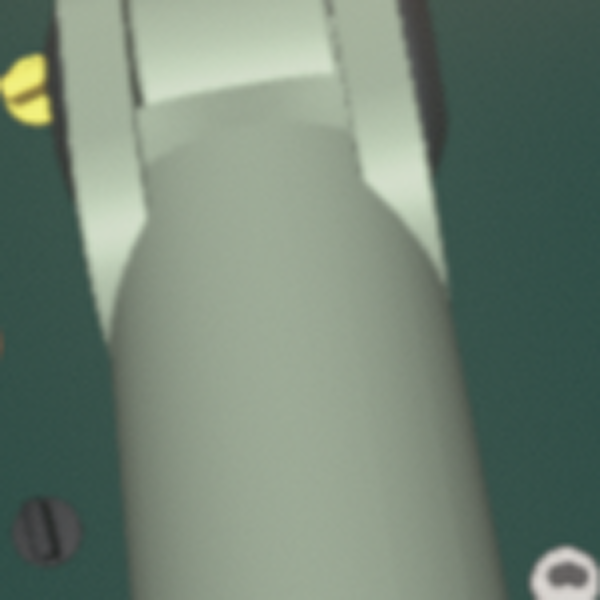

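Run:
```python
from h import *
for x,y in [(310,347),(318,342),(358,362),(350,368),(334,355)]:
    print((x,y),ray_z('side',120+(y+.5)/4-.5,225+(x+.5)/4-.5,.072)[:2].round(4))
d=np.load('side12.npy'); rr,cc=np.mgrid[206:222,300:316]; P=px2w('side',rr,cc,d[206:222,300:316])
I=cv2.imread('pics/side12.png')[206:222,300:316].max(-1)
k=(I>150)&(P[...,2]>.045)&(P[...,2]<.08); q=P[k]; print(k.sum(),q.mean(0),q.min(0),q.max(0))
c,s=np.cos(.285),np.sin(.285)
b=(q[:,:2]-[.599,.126])@np.array([[c,-s],[s,c]]); print('box frame',np.median(b,0),b.min(0),b.max(0))
go([.5846,.1218,.15],[np.pi,0,1.856],4)
```

```text
(310, 347) [0.5795 0.1384]
(318, 342) [0.5857 0.1404]
(358, 362) [0.5933 0.1126]
(350, 368) [0.5868 0.1099]
(334, 355) [0.5862 0.125 ]
70 [0.58186865 0.12236293 0.06302168] [0.54991847 0.08620108 0.04505352] [0.59161903 0.13778207 0.07594345]
box frame [-0.01647956  0.00113319] [-0.05636851 -0.02522935] [-0.00707936  0.01638471]
[-1.0, 15.4, 34.7, -0.0, 0.0, 0.0]
[-1.0, 15.4, 34.7, -0.0, 0.0, 0.0]
[-1.0, 15.4, 34.7, -0.0, 0.0, 0.0]
[-1.0, 15.4, 34.7, -0.0, 0.0, 0.0]
```

```bash
python3 -m inch '[{"dx":0,"dy":15.6,"dz":30,"rx":0,"ry":0,"rz":0,"hand":0.1},{"dx":0,"dy":15.6,"dz":35,"rx":0,"ry":0,"rz":0,"hand":0.1},{"dx":0.3,"dy":16,"dz":35,"rx":0,"ry":0,"rz":0,"hand":0.1},{"dx":0.3,"dy":16,"dz":35,"rx":0,"ry":0,"rz":0,"hand":0.1},{"dx":0,"dy":0,"dz":20,"rx":0,"ry":0,"rz":0,"hand":0.1},{"dx":0,"dy":0,"dz":10,"rx":0,"ry":0,"rz":0,"hand":0.1},{"dx":0,"dy":0,"dz":0,"rx":0,"ry":0,"rz":0,"hand":0.1}]'
python3 -c "
from h import *
im,d=save('side','side13.png')
cv2.imwrite('pics/side13c.png',cv2.resize(im[100:250,240:390,::-1],None,fx=4,fy=4,interpolation=cv2.INTER_CUBIC))
go([.5855,.1235,.045],[np.pi,0,1.856],4)"
```

```text
clock: 17.4
position: [0.5843, 0.1264, 0.1229]
tool_rot: [-3.14, 0.0, 1.858]
force: [0.1, 1.0, 0.5]
grip_width: 0.0383
[-0.8, -0.1, 19.8, -0.0, 0.0, 0.0]
[-0.8, -0.1, 19.8, -0.0, 0.0, 0.0]
[-0.8, -0.1, 19.8, -0.0, 0.0, 0.0]
[-0.8, -0.1, 19.8, -0.0, 0.0, 0.0]
```

View pics/side13c.png

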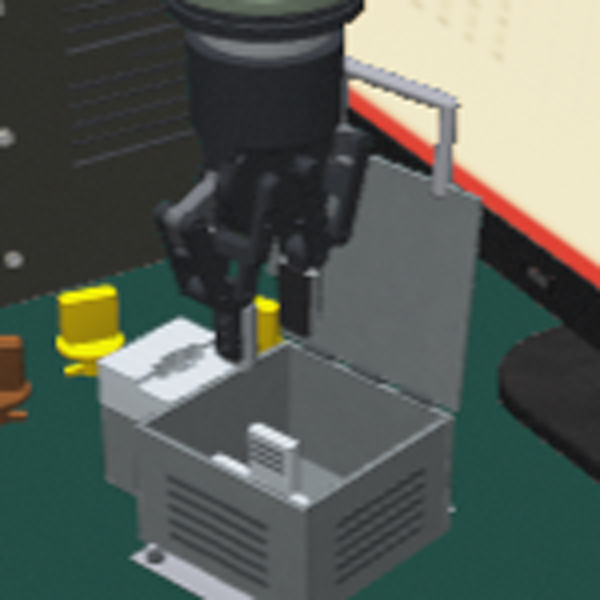

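The fingers are above the tab (tab at crop (273,455), jaws at (265,330)) and clear of the flap. Descending in stages.

```bash
python3 -m inch '[{"dx":-1.5,"dy":0,"dz":15,"rx":0,"ry":0,"rz":0,"hand":0.1},{"dx":-1,"dy":0,"dz":15,"rx":0,"ry":0,"rz":0,"hand":0.1},{"dx":-0.5,"dy":0,"dz":15,"rx":0,"ry":0,"rz":0,"hand":0.1},{"dx":0,"dy":0,"dz":15,"rx":0,"ry":0,"rz":0,"hand":0.1},{"dx":0,"dy":0,"dz":10,"rx":0,"ry":0,"rz":0,"hand":0.1},{"dx":0,"dy":0,"dz":6,"rx":0,"ry":0,"rz":0,"hand":0.1},{"dx":0,"dy":0,"dz":0,"rx":0,"ry":0,"rz":0,"hand":0.1}]'
python3 -c "
from h import *
im,d=save('side','side14.png')
cv2.imwrite('pics/side14c.png',cv2.resize(im[100:250,240:390,::-1],None,fx=4,fy=4,interpolation=cv2.INTER_CUBIC))"
```

```text
clock: 18.15
position: [0.5854, 0.1237, 0.047]
tool_rot: [-3.14, 0.0, 1.858]
force: [-0.4, -1.3, 0.4]
grip_width: 0.0383
```

View pics/side14c.png

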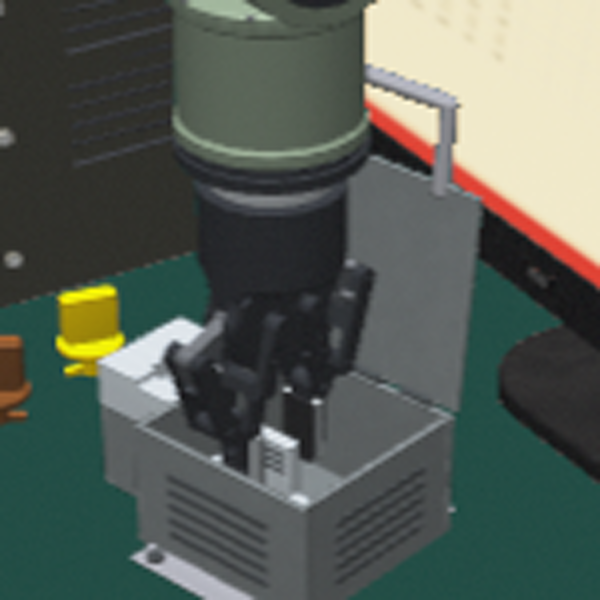

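Tab sits between the fingers (crop (278,465)). Closing.

```bash
python3 -m inch '[{"dx":0,"dy":0,"dz":2,"rx":0,"ry":0,"rz":0,"hand":0.5},{"dx":0,"dy":0,"dz":0,"rx":0,"ry":0,"rz":0,"hand":1},{"dx":0,"dy":0,"dz":0,"rx":0,"ry":0,"rz":0,"hand":1},{"dx":0,"dy":0,"dz":0,"rx":0,"ry":0,"rz":0,"hand":1},{"dx":0,"dy":0,"dz":0,"rx":0,"ry":0,"rz":0,"hand":1}]' 50
python3 -m inch '[{"dx":0,"dy":0,"dz":-4,"rx":0,"ry":0,"rz":0,"hand":1},{"dx":0,"dy":0,"dz":-6,"rx":0,"ry":0,"rz":0,"hand":1},{"dx":0,"dy":0,"dz":-8,"rx":0,"ry":0,"rz":0,"hand":1},{"dx":0,"dy":0,"dz":-8,"rx":0,"ry":0,"rz":0,"hand":1},{"dx":0,"dy":0,"dz":0,"rx":0,"ry":0,"rz":0,"hand":1}]'
```

```text
clock: 18.7
position: [0.586, 0.1239, 0.0462]
tool_rot: [3.141, -0.0, 1.858]
force: [-0.2, -0.5, 6.3]
grip_width: 0.0072
clock: 19.2
position: [0.5864, 0.1239, 0.0732]
tool_rot: [3.14, 0.0, 1.858]
force: [0.7, -0.4, -1.4]
grip_width: 0.0072
```

```bash
python3 -m inch '[{"dx":0,"dy":0,"dz":-15,"rx":0,"ry":0,"rz":0,"hand":1},{"dx":0,"dy":0,"dz":-20,"rx":0,"ry":0,"rz":0,"hand":1},{"dx":0,"dy":0,"dz":-25,"rx":0,"ry":0,"rz":0,"hand":1},{"dx":0,"dy":0,"dz":-25,"rx":0,"ry":0,"rz":0,"hand":1},{"dx":0,"dy":0,"dz":-20,"rx":0,"ry":0,"rz":0,"hand":1},{"dx":0,"dy":0,"dz":-5,"rx":0,"ry":0,"rz":0,"hand":1},{"dx":0,"dy":0,"dz":0,"rx":0,"ry":0,"rz":0,"hand":1}]'
python3 -c "
from h import *
im,d=save('side','side15.png')
cv2.imwrite('pics/side15c.png',cv2.resize(im[60:260,210:410,::-1],None,fx=3,fy=3,interpolation=cv2.INTER_CUBIC))
print(bot.observe()['qpos'].round(2))
go([.479,-.240,.164],[np.pi,0,1.2],10)"
```

```text
clock: 19.9
position: [0.5859, 0.1239, 0.1826]
tool_rot: [3.14, -0.0, 1.858]
force: [0.5, -0.1, -0.8]
grip_width: 0.0072
[-0.53  0.56  0.32  1.73 -0.22  0.89  0.17]
[-31.9, -20.5, 1.8, -0.0, -0.0, 0.066]
[-33.2, -18.4, 1.8, -0.0, -0.0, 0.066]
[-34.3, -16.2, 1.8, -0.0, -0.0, 0.066]
[-35.3, -13.9, 1.8, -0.0, -0.0, 0.066]
[-36.1, -11.5, 1.8, -0.0, -0.0, 0.066]
[-36.8, -9.1, 1.8, -0.0, -0.0, 0.066]
[-37.3, -6.7, 1.8, -0.0, -0.0, 0.066]
[-37.7, -4.2, 1.8, -0.0, -0.0, 0.066]
[-37.9, -1.7, 1.8, -0.0, -0.0, 0.066]
[-37.9, 0.8, 1.8, -0.0, -0.0, 0.066]
```

View pics/side15c.png

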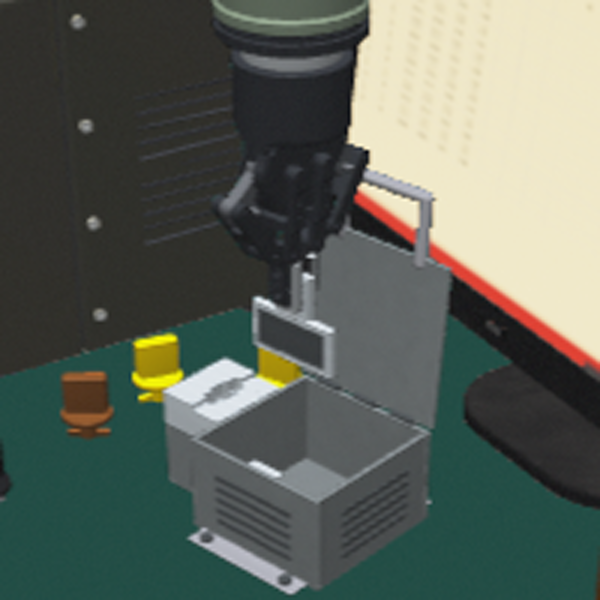

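Plate hangs upright in the fingers, clear of the box (crop (293,335)). Carrying it to the tray.

```bash
python3 -m inch '[{"dx":-16,"dy":-10,"dz":0,"rx":0,"ry":0,"rz":0.033,"hand":1},{"dx":-26,"dy":-16,"dz":0,"rx":0,"ry":0,"rz":0.05,"hand":1},{"dx":-33,"dy":-17,"dz":0,"rx":0,"ry":0,"rz":0.066,"hand":1},{"dx":-34,"dy":-15,"dz":0,"rx":0,"ry":0,"rz":0.066,"hand":1},{"dx":-35,"dy":-13,"dz":0,"rx":0,"ry":0,"rz":0.066,"hand":1},{"dx":-36,"dy":-11,"dz":0,"rx":0,"ry":0,"rz":0.066,"hand":1},{"dx":-36,"dy":-9,"dz":0,"rx":0,"ry":0,"rz":0.066,"hand":1},{"dx":-36,"dy":-6,"dz":0,"rx":0,"ry":0,"rz":0.066,"hand":1}]'
python3 -c "
from h import *
go([.479,-.240,.167],[np.pi,0,1.2],4)"
```

```text
clock: 20.75
position: [0.5071, -0.1391, 0.181]
tool_rot: [-3.14, 0.0, 1.375]
force: [0.3, 0.0, -0.4]
grip_width: 0.0071
[-26.1, -2.0, 3.5, -0.0, 0.0, 0.044]
[-26.2, -0.8, 3.5, -0.0, 0.0, 0.044]
[-26.2, 0.3, 3.5, -0.0, 0.0, 0.044]
[-26.1, 1.4, 3.5, -0.0, 0.0, 0.044]
```

```bash
python3 -m inch '[{"dx":-26,"dy":-2,"dz":3.5,"rx":0,"ry":0,"rz":0.044,"hand":1},{"dx":-26,"dy":-1,"dz":3.5,"rx":0,"ry":0,"rz":0.044,"hand":1},{"dx":-24,"dy":0,"dz":3.5,"rx":0,"ry":0,"rz":0.044,"hand":1},{"dx":-14,"dy":1,"dz":3.5,"rx":0,"ry":0,"rz":0.03,"hand":1},{"dx":-8,"dy":0,"dz":0,"rx":0,"ry":0,"rz":0,"hand":1},{"dx":0,"dy":0,"dz":0,"rx":0,"ry":0,"rz":0,"hand":1},{"dx":0,"dy":0,"dz":0,"rx":0,"ry":0,"rz":0,"hand":1},{"dx":0,"dy":0,"dz":0,"rx":0,"ry":0,"rz":0,"hand":1}]'
python3 - <<'E'
from h import *
for n in('side','top'):
    im,d=save(n,n+'16.png')
    for t in ['plate_center','sample_tray','knob_center','flap_handle']:
        for q in bot.tip_of(n,t)[:2]:
            r,c=q['centre']; dd=d[int(np.clip(r,0,479)),int(np.clip(c,0,639))]
            print(n,t,round(q['score'],2),np.round([r,c],1),px2w(n,r,c,dd).round(3))
print(bot.observe()['qd'].round(3))
E
```

```text
clock: 21.55
position: [0.4823, -0.2306, 0.1678]
tool_rot: [3.142, -0.0, 1.219]
force: [0.9, -0.6, -1.6]
grip_width: 0.0073
side plate_center 0.81 [287.5 369.9] [ 0.475 -0.24   0.165]
side sample_tray 0.75 [363.  368.8] [ 0.479 -0.245  0.004]
side sample_tray 0.21 [215.6 203.4] [0.405 0.261 0.041]
side knob_center 0.77 [214.4 204.7] [0.409 0.261 0.042]
side knob_center 0.75 [181.9 262. ] [0.583 0.329 0.036]
side flap_handle 0.7 [122.7 336.4] [0.671 0.151 0.236]
side flap_handle 0.64 [218.7 205.4] [0.409 0.261 0.031]
top plate_center 0.4 [283.3 441.1] [ 0.428 -0.126  0.626]
top sample_tray 0.79 [292.5 433.1] [ 0.416 -0.114  0.632]
top knob_center 0.68 [276.5 189.6] [0.508 0.316 0.056]
top knob_center 0.61 [209.8 213.6] [0.663 0.268 0.05 ]
top flap_handle 0.76 [183.8 260.4] [0.67  0.145 0.242]
top flap_handle 0.6 [192.1 360.8] [ 0.703 -0.07   0.06 ]
[ 0.001  0.001 -0.     0.     0.001  0.002 -0.   ]
```

View pics/side16.png

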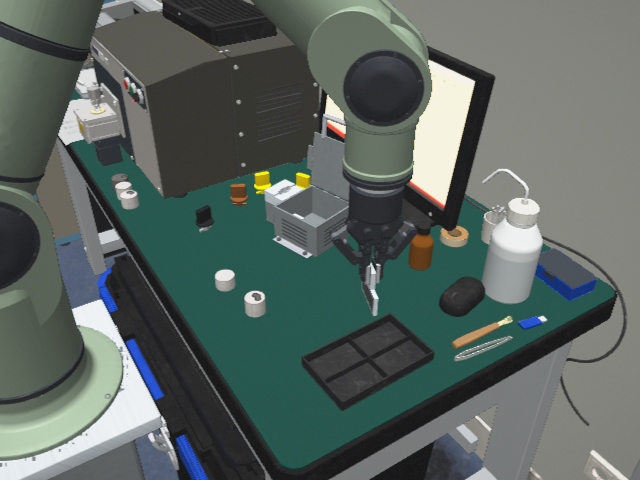

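View pics/top16.png

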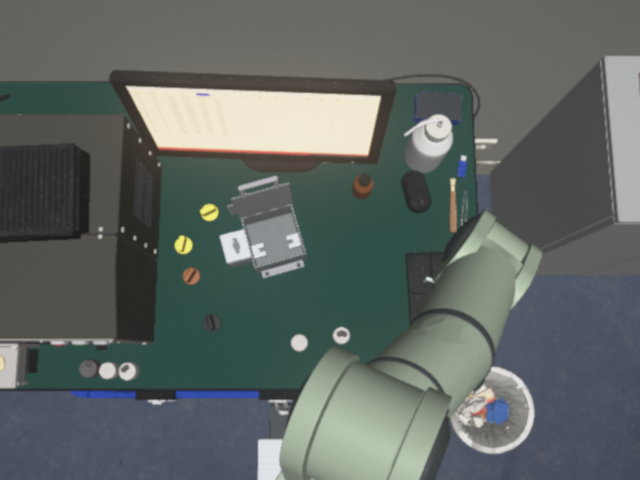

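Side view: plate upright over the tray (plate (370,287), tray centre (369,362)), flap open (335,150), knob standing at (204,217). Top view: bystanders in place. Final 10 mm centring, settle, hand in.

```bash
python3 -m inch '[{"dx":-4,"dy":0,"dz":1,"rx":0,"ry":0,"rz":0,"hand":1},{"dx":-4,"dy":0,"dz":1,"rx":0,"ry":0,"rz":0,"hand":1},{"dx":-2,"dy":0,"dz":1,"rx":0,"ry":0,"rz":0,"hand":1},{"dx":0,"dy":0,"dz":0,"rx":0,"ry":0,"rz":0,"hand":1},{"dx":0,"dy":0,"dz":0,"rx":0,"ry":0,"rz":0,"hand":1},{"dx":0,"dy":0,"dz":0,"rx":0,"ry":0,"rz":0,"hand":1}]'
python3 -c "
from h import *
im,d=save('side','side17.png')
for t in ['plate_center','sample_tray']:
    q=bot.tip_of('side',t)[0]; r,c=q['centre']; print(t,q['score'],px2w('side',r,c,d[int(r),int(c)]).round(3))
s=bot.observe(); print(s['position'],s['grip_width'],abs(s['qd']).max())
print(bot.job_done())"
```

```text
clock: 22.65
position: [0.4784, -0.2409, 0.1648]
tool_rot: [-3.142, -0.0, 1.217]
force: [0.3, -1.2, -1.3]
grip_width: 0.007
plate_center 0.67 [ 0.473 -0.246  0.16 ]
sample_tray 0.94 [ 0.479 -0.245  0.003]
[ 0.47844313 -0.24093461  0.16482628] 0.007130566164580333 0.0010181420346690928
the job is handed in; nothing more can be done
None
```

I finished the whole task and handed it in at about 22.7 s, with the plate still held upright over the tray. No verdict is reported at hand-in.

- **Knob:** I turned it anticlockwise by about 1.02 rad until it lay along the box's x axis. I felt no clear torque from the stop, but it then lifted out freely. I set it down and released it at about (0.41, 0.27), where it stands upright.
- **Flap:** I swung it to about 1.7 rad by its handle and let go. It still stands open in the last overview pictures.
- **Plate:** It is gripped by its tab and is about 6 mm from the tray's centre by the network, or within a few mm by the tool position. Its centre is about 0.16 m high, and its lower edge is about 10 cm above the tray. The arm is at rest.

**Last checks:** The overview pictures, taken just before the final 10 mm centring, show the tray, mouse, discs, bottle and look-alikes where they started. The network sometimes took the yellow or brown look-alikes for the knob, in both views. I checked those reports against the pictures, and the black knob is at about (0.41, 0.26). No other check failed.

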